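Lever open a stiff kit case with a pry blade

ROBOT

A 6-joint arm with a two-finger parallel gripper is mounted at the origin on a cart in front of the work surface, level with it; the furniture and walls round the work are solid. World frame = base frame: x ahead of the robot, y to its left, z up, the work surface at z = 0. Lengths are in mm, angles in rad, forces in N, time in s.
With the tool pointing down it reaches from about 250 to 725 mm from the base axis. Payload 9.7 kg.
Tool frame: the origin (TCP) lies midway between the tips of the shut fingers; the grasp point (between the pads) lies 19 mm behind it; y points along the fingers, x is the direction in which the jaws open and shut, and the axes are right-handed (so a half turn about y gives the same grasp; the last joint's range is limited). The gripper opens to 85 mm and grips with 20 to 120 N. Pads are 22 mm wide; open, the fingers measure 114 mm over their backs; the gripper's body (76 mm by 85 mm) begins 54 mm behind the grasp point. The pads swing forward as they close: fully open they stand 13 mm farther back than shut.
Start: joints at [-1.145, 0.087, 0.176, 1.66, 0, 1.571], TCP at [227.174, -500.888, 199.884] pointing down, gripper open.
Joint ranges: [-3.13, 3.13], [-0.85, 1.81], [-1.15, 1.24], [-2.2, 2.28], [-1.44, 1.52], [-3.14, 3.14]. Speed limits (rad/s): [2.22, 2.22, 2.57, 3.14, 3.14, 3.14].

INTERFACE

Orientations are given as a rotation vector (axis times angle).
In Python, from cell import robot gives the robot as it stands. The module is installed in compiled form; this text tells all that it offers.
- The arm moves only by the tool apply_moves, never from a script. Its argument "moves" is a list of rows, each a list of 6 numbers: the shift along the world's x, y, z in m, then the turn, a rotation vector about the world's x, y, z in degrees. In form: [[tx, ty, tz, wx, wy, wz], ...]. A call has 1 to 20 rows; each row is the pose to reach, as a shift and turn from the pose measured when the call began; what a row does not reach only later rows make up. A row lasts 1/10 s, in which the tool goes at most 50 mm and 8.59 degrees, less where a joint would pass 70% of its speed; a pose out of reach is approached as far as the arm can. A call with a gripper value outside its range is refused whole. "fingers" is the opening, from -1 (shut) to 1 (fully open), set as the call begins (left out, the last holds). The fingers move at their own pace and stop on an object; the grip force is fixed at half the most. Time passes only in rows, so rows that repeat a pose let the fingers close. It gives the time, the measured TCP pose, the force and the opening at its end, in the units of the state.
- robot.get_obs(): the state, without advancing time (a new reading comes with each control period).
- robot.grab_frame(name): name is "side" or "top" or "wrist"; returns (picture, depth): 384x512x3 uint8, blue, green, red; 384x512 float32, mm along the optical axis (not along the pixel's ray), 0 where there is no reading.
- robot.calibration(name): a dict with "fx", "fy", "cx", "cy" (pixels), "rvec" (rotation vector, rad) and "tvec" (3), from world to camera coordinates, as OpenCV has them; the wrist camera has in their place "T_tool_cam" (4x4, takes a point from camera to tool coordinates, whose origin is the TCP and whose axes are the tool frame's). Camera axes: x right, y down, z forward; pixel columns grow to the right and rows downward; lengths in mm; the calibration is good to about 2 mm. A picture is of the moment at which its call begins: read the wrist's pose just before it. calibration takes no time and is no camera call.
- robot.job_done(): hands the job in, once; it reports no verdict.
The state is a dict: "t": time; "joint_pos": joint angles; "qd": joint speeds; "joint_efforts": joint torques, N m; "eef_pos": TCP position; "eef_rot": TCP orientation; "ft_force": force on the tool from outside, world axes, zero at the start; "ft_torque": the same for the moment, N m; "finger_gap": finger opening in mm.
Only numpy, scipy, OpenCV 4.12 (cv2) and the standard library are available. Lean on these libraries where they do the work, as an engineer would, in place of code of your own. Each camera call takes 0.05 s, during which the arm holds its last target.

TASK

The lid of the blue kit case is stiff and shut flush: take the pry blade from its mat, put the blade into the slot in the front of the case, gently lever the lid up and swing it fully open until it stands upright, using only the blade, with the gripper itself never touching the case. Then lay the blade gently back flat on its mat, lengthwise and the same way as it lay, and leave the bottles and cup round about standing where they are.

Things in the scene. Friction and masses are not known exactly. Their poses are not given: they have to be found in the camera images.
- case: Blue plastic kit case fixed to the table, 130 (its x) x 170 (y) x 77 mm high. Origin: centre of its underside; x points from the front (slot side, facing the robot) to the hinge at the back, z up. Walls 4 mm thick, tops at z = 70 mm; hollow inside above z = 50 mm. A 7 mm thick grey lid lies on the walls, flush with front and sides.
- slot (a point): Middle of the pry slot at the outer front face of the case: an opening 56 mm wide (y) and 10 mm high (z = 60 to 70 mm) in the top of the 4 mm thick front wall, with the underside of the lid as its upper edge. A white line is under it. Axes as the case.
- hinge (a point): Middle of the lid's hinge line, at the back of the case, at the height of the lid's underside (z = 70 mm), 133.5 mm behind the slot. Axes as the case; the lid turns about y.
- case_lid (a joint): Lid angle in rad: 0 shut, grows as its front edge goes up and back; 1.57 upright, stop at 1.75. The stiff hinge (about 0.22 N m) holds the lid wherever it is left.
- mat: Grey mat fixed to the table, 220 mm (x) x 100 mm (y), 4 mm thick. Origin: centre of its underside; x is lengthwise, roughly away from the robot.
- pry: Loose pry blade, 0.14 kg, 200 mm long: orange handle 24 mm wide (y), 30 mm high (z), from x = -70 to +40 mm, then a steel blade 20 mm wide, 3 mm thick at mid height (z = 15 mm) to x = +130 mm. Origin: handle's underside near the balance point; x to the tip. Lies along the mat's x, tip away from the robot, origin near mat x = -30 mm, y = 0.
- pry_tip (a point): Middle of the front edge of the blade (x = 130 mm, z = 15 mm in the pry blade's frame); axes as the pry blade.
- brown_dropper: Bystander: standing brown dropper bottle with red bulb, 32 mm across, 106 mm high, between case and mat. Origin at its foot.
- glue_bottle: Bystander: standing white bottle, 43 mm across, 131 mm high, at the right. Origin at its foot.
- cup: Bystander: clear portion cup, 44 mm across, 33 mm high, at the left. Origin at its foot.

How it is judged (in metres and radians):
On the way, in this order (a step that is already met when the one before it is completed fails the run):
1. the pry blade is lifted off its mat (height (world z) of pry above 0.03 m), for 0.2 s.
2. the lid is levered up with the blade under it (value of joint case_lid above 0.12 rad and x of pry_tip in the frame of slot above 0.005 m and distance between pry_tip and hinge below 0.14 m and distance between the grasp point and pry below 0.1 m), for 0.1 s.
3. the lid is swung fully open (value of joint case_lid above 1.4 rad), for 0.2 s.
At the end, for the whole second after the job is handed in: Lid open beyond 1.4 rad; pry blade at rest flat on the mat (tilt < 0.15 rad), lengthwise within 0.35 rad, tip at the far end, origin within 50 mm along and 35 mm across of mat x = -30 mm, y = 0; the three bystanders upright and within 25 mm of where they stood (value of joint case_lid above 1.4 rad and x of pry in the frame of mat between -0.08 and 0.02 m and y of pry in the frame of mat between -0.035 and 0.035 m and z of pry in the frame of mat below 0.01 m and x of pry_tip in the frame of mat above 0.03 m and angle between the x axis of pry and the x axis of mat, either way round below 0.35 rad and angle between pry's own z axis and vertical below 0.15 rad and linear speed of pry below 0.02 m/s and distance of each of brown_dropper, glue_bottle, cup from where it was at the start of the episode below 0.025 m and angle between each of brown_dropper, glue_bottle, cup's own z axis and vertical below 0.4 rad); the robot touches nothing.
It fails at once if the gripper or the arm touches the case or its lid (more than 1 N) (contact force between any of the fingers, the arm and case above 1 N).
It fails at once if the pry blade is let go in the air or left anywhere but low (height (world z) of pry above 0.03 m and distance between the grasp point and pry above 0.11 m).
It fails at once if the blade is forced against the case with more than 40 N (contact force between pry and case above 40 N).
It fails at once if a bystander is tipped or moved more than 25 mm (distance of any of brown_dropper, glue_bottle, cup from where it was at the start of the episode above 0.025 m or angle between any of brown_dropper, glue_bottle, cup's own z axis and vertical above 0.4 rad).
It also fails if it takes over 72 s, if anything falls off the work surface, if the arm or the gripper's body presses on something with over 40 N, if the wrist force passes 120 N, or if a joint passes its speed limit or range.

## Working session

There is one attempt and no reset: what is moved stays moved. The work goes in short steps, Python scripts to look and compute and a tool call to move; the robot and the scene stay as the last step left them, time stands still between calls to the robot, and variables do not carry over. Pictures are saved under pics/ and viewed, and the job is handed in when it is done.

Besides the shell and the picture viewer there is one more tool, called after "Emit:" in YAML: its name, and indented under it one key for each argument. apply_moves: Moves the arm, as the interface text tells. Its arguments: {"type":"object","properties":{"moves":{"type":"array","items":{"type":"array","items":{"type":"number"}}},"fingers":{"type":"number"}},"required":["moves"]}

```bash
mkdir -p pics; ls; cat > h.py <<'E'
import numpy as np, cv2
from scipy.spatial.transform import Rotation as R
from cell import robot
def obs(): 
    o=robot.get_obs(); return o
def save(name,fn):
    im,d=robot.grab_frame(name); cv2.imwrite('pics/'+fn+'.png',im); np.save('pics/'+fn+'.npy',d); return im,d
def cam(name,o=None):
    c=robot.calibration(name)
    K=np.array([[c['fx'],0,c['cx']],[0,c['fy'],c['cy']],[0,0,1.]])
    if 'rvec' in c:
        Rm=R.from_rotvec(np.ravel(c['rvec'])).as_matrix(); t=np.ravel(c['tvec'])
        return K,Rm.T,-Rm.T@t   # cam->world rot, origin
    o=o or robot.get_obs(); T=np.array(c['T_tool_cam']); Rt=R.from_rotvec(o['eef_rot']).as_matrix()
    return K,Rt@T[:3,:3],Rt@T[:3,3]+np.array(o['eef_pos'])
def px2w(C,u,v,d=None,z=None):
    K,Rm,p=C
    r=Rm@(np.linalg.inv(K)@np.array([u,v,1.]))
    s=d if d is not None else (z-p[2])/r[2]
    return p+s*r
def w2px(C,P):
    K,Rm,p=C; q=K@(Rm.T@(np.asarray(P,float)-p)); return q[:2]/q[2]
E
python3 - <<'E'
from h import *
o=obs(); print({k:np.round(v,3) for k,v in o.items()})
print(R.from_rotvec(o['eef_rot']).as_matrix().round(3))
save('top','top0'); save('side','side0')
for n in('top','side','wrist'): print(robot.calibration(n))
E
```

```text
pics
{'t': np.float64(0.0), 'joint_pos': array([-1.145,  0.087,  0.175,  1.66 ,  0.   ,  1.571]), 'qd': array([ 0.001, -0.001, -0.001, -0.001,  0.002,  0.001]), 'joint_efforts': array([ 0.000e+00, -5.204e+01,  4.648e+01,  1.600e-02,  0.000e+00,
        0.000e+00]), 'eef_pos': array([ 227.062, -500.653,  199.194]), 'eef_rot': array([-1.38 ,  0.891, -0.889]), 'ft_force': array([ 0.024, -0.088,  0.036]), 'ft_torque': array([-0.015,  0.003, -0.016]), 'finger_gap': np.float64(85.22)}
[[ 0.413 -0.001  0.911]
 [-0.911  0.001  0.413]
 [-0.001 -1.     0.   ]]
{'fx': 436.0562292177095, 'fy': 436.0562292177095, 'cx': 252.65264161878628, 'cy': 188.5698897195885, 'rvec': array([ 2.14056594, -2.13174179,  0.14696853]), 'tvec': array([   6.51600741,  600.62575255, 1183.52784012])}
{'fx': 472.31907846072926, 'fy': 472.31907846072926, 'cx': 254.48701315919, 'cy': 191.9577048565712, 'rvec': array([ 0.57356651, -2.40519759,  1.51545773]), 'tvec': array([ 546.9428962 ,  178.38287526, 1377.18977784])}
{'fx': 291.3229666305707, 'fy': 291.3229666305707, 'cx': 259.5719760495257, 'cy': 188.00774793117054, 'T_tool_cam': array([[ 9.99999882e-01,  3.96141006e-04,  2.80539442e-04,
        -8.12727949e-02],
       [-1.34635001e-04, -3.28911737e-01,  9.44360657e-01,
        -1.73832108e+02],
       [ 4.66372696e-04, -9.44360584e-01, -3.28911645e-01,
         8.48860132e+01],
       [ 0.00000000e+00,  0.00000000e+00,  0.00000000e+00,
         1.00000000e+00]])}
```

View pics/top0.png

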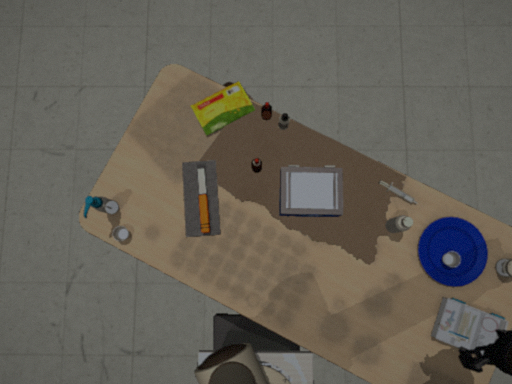

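View pics/side0.png

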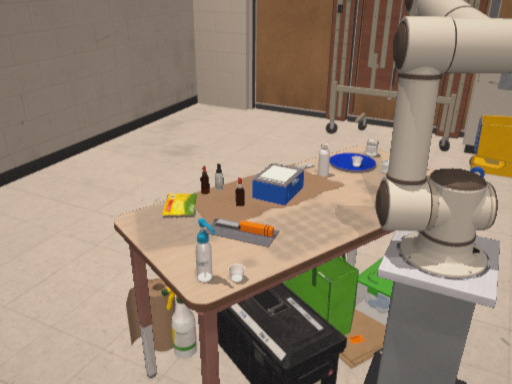

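```bash
python3 - <<'E'
import cv2
im=cv2.imread('pics/top0.png')
cv2.imwrite('pics/c1.png',cv2.resize(im[145:250,170:270],None,fx=5.7,fy=5.7,interpolation=cv2.INTER_CUBIC))
cv2.imwrite('pics/c2.png',cv2.resize(im[145:235,240:360],None,fx=6,fy=6,interpolation=cv2.INTER_CUBIC))
E
```

```text
(no output)
```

View pics/c1.png

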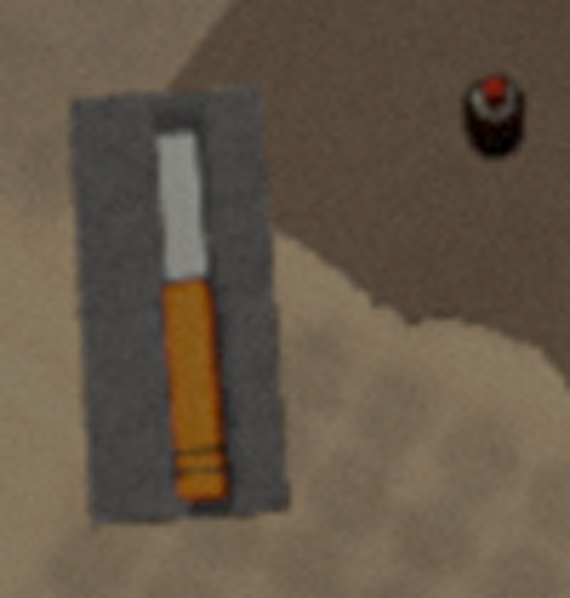

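View pics/c2.png

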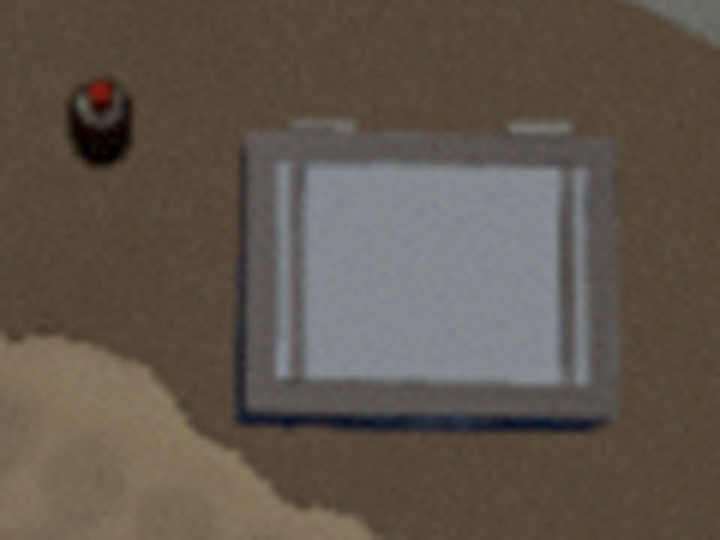

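```bash
python3 - <<'E'
from h import *
C=cam('top'); print('cam',C[2])
def c(s,u0,v0,x,y,z): 
    return px2w(C,(x+.5)/s-.5+u0,(y+.5)/s-.5+v0,z=z)
m=[c(5.7,170,145,*p,4) for p in [(72,100),(262,92),(290,508),(92,522)]]
print('mat',np.round(m,1),np.mean(m,0))
print('sizes',[np.linalg.norm(m[i]-m[(i+1)%4]) for i in range(4)])
d=(m[0]+m[1]-m[2]-m[3]);print('mat ang',np.degrees(np.arctan2(d[1],d[0])))
tip=c(5.7,170,145,178,132,20.5);j=c(5.7,170,145,187,280,34);b=c(5.7,170,145,202,497,34)
print('tip',tip,'junc',j,'butt',b, np.linalg.norm(j-b)); d=j-b;print(np.degrees(np.arctan2(d[1],d[0]))); d=tip-b;print(np.degrees(np.arctan2(d[1],d[0])),np.linalg.norm(d))
k=[c(6,240,145,*p,77) for p in [(247,133),(615,140),(612,418),(245,413)]]
print('case',np.round(k,1),np.mean(k,0)); print('sizes',[np.linalg.norm(k[i]-k[(i+1)%4]) for i in range(4)])
d=(k[0]+k[1]-k[2]-k[3]);print('ang',np.degrees(np.arctan2(d[1],d[0])));d=(k[0]-k[1]+k[3]-k[2]);print('ang',np.degrees(np.arctan2(d[1],d[0]))-90)
print('dropper',c(5.7,170,145,495,90,106),'foot?',c(5.7,170,145,495,140,0))
dep=np.load('pics/top0.npy')
for (u,v) in [(310,190),(284,190),(205,215),(202,180),(192,170),(256,163),(400,222)]:
    print((u,v),px2w(C,u,v,d=dep[v,u]).round(1))
E
```

```text
cam [ 415.18305233   -8.6766623  1260.58702592]
mat [[685.2 217.8   4. ]
 [689.6 119.4   4. ]
 [475.5 101.4   4. ]
 [468.  201.2   4. ]] [579.57056894 159.94559876   4.        ]
sizes [np.float64(98.46124190281436), np.float64(214.905012701429), np.float64(100.0951837402569), np.float64(217.81642283829763)]
mat ang 4.577170891942265
tip [665.11906739 160.17831477  20.5       ] junc [587.13272971 152.09722061  34.        ] butt [479.23565554 142.25737091  34.        ] 108.34482570286197
5.210768302275938
5.506843114039395 187.23261743240772
case [[ 657.1  -68.8   77. ]
 [ 654.2 -237.8   77. ]
 [ 526.  -233.2   77. ]
 [ 527.7  -67.3   77. ]] [ 591.24410518 -151.8007715    77.        ]
sizes [np.float64(169.03526818414406), np.float64(128.2228228581343), np.float64(165.86735595573168), np.float64(129.4014559620859)]
ang -1.3654289727611713
ang -0.7710196722508158
dropper [668.55832546  -1.70057245 106.        ] foot? [665.43337578  -1.16216794   0.        ]
(310, 190) [ 591.7 -148.1   81.4]
(284, 190) [591.8 -77.3  78.9]
(205, 215) [526.4 143.3  34.3]
(202, 180) [629.3 156.1  18.8]
(192, 170) [662.  188.6   2. ]
(256, 163) [ 6.635e+02 -5.000e-01  9.590e+01]
(400, 222) [ 503.  -378.8  112. ]
```

Emit:
apply_moves:
  moves:
    - [0.017,0.033,0.005,0,0,0]
    - [0.034,0.066,0.01,0,0,0]
    - [0.051,0.1,0.015,0,0,0]
    - [0.068,0.133,0.02,0,0,0]
    - [0.085,0.166,0.025,0,0,0]
    - [0.102,0.2,0.03,0,0,0]
    - [0.119,0.233,0.035,0,0,0]
    - [0.136,0.266,0.04,0,0,0]
    - [0.153,0.3,0.045,0,0,0]
    - [0.17,0.325,0.05,0,0,0]
  fingers: 1

```text
t: 1.1
eef_pos: [397.4, -173.8, 249.5]
eef_rot: [-1.38, 0.89, -0.889]
ft_force: [0.2, -1.2, 0.3]
finger_gap: 85.9
```

```bash
python3 - <<'E'
from h import *
o=obs(); print({k:np.round(v,3) for k,v in o.items()})
print(R.from_rotvec(o['eef_rot']).as_matrix().round(3))
E
```

```text
{'t': np.float64(1.1), 'joint_pos': array([-4.130e-01, -1.620e-01,  3.200e-02,  1.766e+00,  1.000e-03,
        2.302e+00]), 'qd': array([ 0.68 ,  0.147,  0.222,  0.07 , -0.002,  0.673]), 'joint_efforts': array([ -4.715, -37.61 ,  43.741,   0.253,   0.093,  -0.909]), 'eef_pos': array([ 397.393, -173.793,  249.492]), 'eef_rot': array([-1.38 ,  0.89 , -0.889]), 'ft_force': array([ 0.24 , -1.248,  0.316]), 'ft_torque': array([-0.071, -0.038, -0.039]), 'finger_gap': np.float64(85.905)}
[[ 0.414 -0.     0.91 ]
 [-0.91   0.001  0.414]
 [-0.001 -1.     0.   ]]
```

Emit:
apply_moves:
  moves:
    - [0.01,0.02,0,0,0,8]
    - [0.02,0.04,0,0,0,16]
    - [0.03,0.06,0,0,0,24]
    - [0.04,0.08,0,0,0,32]
    - [0.05,0.1,0,0,0,40]
    - [0.06,0.12,0,0,0,48]
    - [0.07,0.14,0,0,0,56]
    - [0.08,0.16,0,0,0,64]
    - [0.09,0.18,0,0,0,72]
    - [0.1,0.2,0,0,0,80]
    - [0.11,0.22,0,0,0,88]
    - [0.12,0.24,0,0,0,96]
    - [0.13,0.26,0,0,0,104]
    - [0.14,0.28,0,0,0,112]
    - [0.15,0.3,-0.01,0,0,120]
    - [0.16,0.31,-0.02,0,0,128]
    - [0.165,0.32,-0.03,0,0,136]
    - [0.17,0.324,-0.04,0,0,144]
    - [0.172,0.324,-0.05,0,0,152]
    - [0.172,0.324,-0.05,0,0,160]

```text
t: 3.1
eef_pos: [568.9, 150.3, 197.2]
eef_rot: [-1.168, -1.267, 1.273]
ft_force: [-0.0, 0.2, -1.0]
finger_gap: 85.4
```

```bash
python3 - <<'E'
from h import *
o=obs(); print({k:np.round(v,3) for k,v in o.items()})
print(R.from_rotvec(o['eef_rot']).as_matrix().round(3))
import pickle
C=cam('wrist',o); pickle.dump(C,open('pics/w1.pkl','wb'))
im,d=save('wrist','w1'); cv2.imwrite('pics/w1b.png',cv2.resize(im,(800,600),interpolation=cv2.INTER_CUBIC))
E
```

```text
{'t': np.float64(3.1), 'joint_pos': array([ 2.590e-01,  1.840e-01,  2.790e-01,  1.669e+00, -1.000e-03,
        1.750e-01]), 'qd': array([-0.003, -0.013,  0.019,  0.018, -0.   , -1.385]), 'joint_efforts': array([ 2.0200e-01, -5.8082e+01,  4.6289e+01, -3.8400e-01,  3.0000e-03,
        2.3030e+00]), 'eef_pos': array([568.946, 150.279, 197.216]), 'eef_rot': array([-1.168, -1.267,  1.273]), 'ft_force': array([-0.022,  0.201, -0.984]), 'ft_torque': array([-0.088,  0.03 ,  0.036]), 'finger_gap': np.float64(85.429)}
[[-0.083 -0.003 -0.997]
 [ 0.997 -0.002 -0.083]
 [-0.002 -1.     0.003]]
```

View pics/w1b.png

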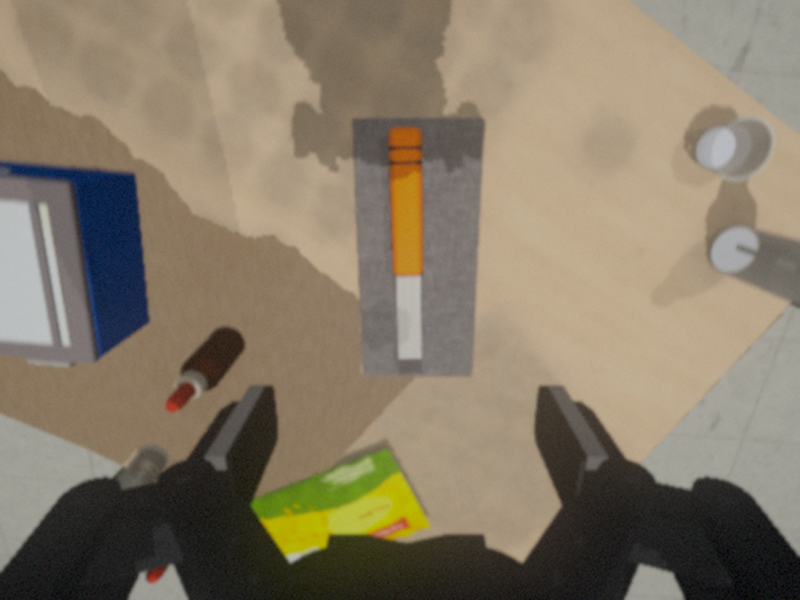

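```bash
python3 - <<'E'
from h import *
import pickle
C=pickle.load(open('pics/w1.pkl','rb'))
def c(x,y,z): 
    s=1.5625; return px2w(C,(x+.5)/s-.5,(y+.5)/s-.5,z=z)
m=[c(*p,4) for p in [(354,119),(485,119),(471,376),(364,376)]]
print(np.round(m,1),np.mean(m,0).round(1))
d=(m[2]+m[3]-m[0]-m[1]);print('mat ang',np.degrees(np.arctan2(d[1],d[0])),[np.linalg.norm(m[i]-m[(i+1)%4]).round(1) for i in range(4)])
b=c(405.5,127,34);j=c(408,275,34);t=c(409.5,358,20.5);print(b,j,t)
for q in(j,t): d=q-b; print(np.degrees(np.arctan2(d[1],d[0])),np.linalg.norm(d))
d=np.load('pics/w1.npy')
for u,v in [(259,100),(260,160),(262,190),(262,210),(262,222),(240,200)]: print(u,v,px2w(C,u,v,d=d[v,u]).round(1))
E
python3 - <<'E'
import cv2
im=cv2.imread('pics/w1.png'); cv2.imwrite('pics/w1c.png',cv2.resize(im[70:250,215:315],None,fx=3.3,fy=3.3,interpolation=cv2.INTER_CUBIC))
E
```

```text
[[475.2 102.8   4. ]
 [466.9 201.2   4. ]
 [684.5 219.1   4. ]
 [692.8 122.1   4. ]] [579.8 161.3   4. ]
mat ang 4.892703560049442 [np.float64(98.7), np.float64(218.3), np.float64(97.3), np.float64(218.5)]
[478.15733138 142.11744736  34.        ] [584.99115512 153.0197571   34.        ] [662.74779897 161.00518398  20.5       ]
5.826819283993457 107.38866910622559
5.842307939355671 186.04471859784874
259 100 [497.8 143.4  33.2]
260 160 [565.5 150.2  34.3]
262 190 [607.5 156.3  20.9]
262 210 [635.  158.7  21.2]
262 222 [652.1 160.2  21.4]
240 200 [630.2 128.5   4.1]
```

View pics/w1c.png

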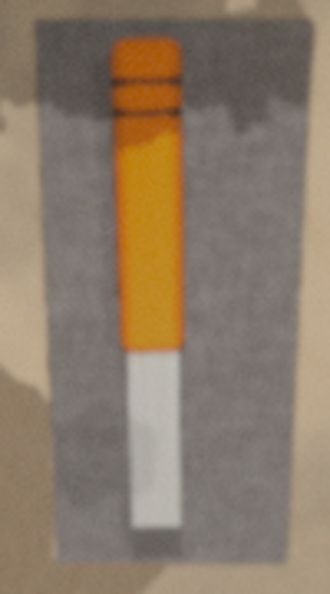

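```bash
python3 - <<'E'
from h import *
import pickle
C=pickle.load(open('pics/w1.pkl','rb'))
d=np.load('pics/w1.npy')
for v in range(222,246,2): print(v,px2w(C,262,v,d=d[v,262]).round(1))
# handle edges: orange mask -> centre line
im=cv2.imread('pics/w1.png').astype(int)
m=((im[:,:,2]-im[:,:,0])>100)
m[:,:230]=0;m[:,300:]=0;m[:70]=0;m[190:]=0
ys,xs=np.nonzero(m);print(ys.min(),ys.max())
P=np.array([px2w(C,xs[ys==y].mean(),y,z=34)[:2] for y in range(ys.min()+4,ys.max()-3)])
k=np.polyfit(P[:,0],P[:,1],1);print(k,np.degrees(np.arctan(k[0])),np.polyval(k,[548,568]))
E
```

```text
222 [652.1 160.2  21.4]
224 [655.5 160.5  20.5]
226 [658.1 160.7  21.1]
228 [661.8 161.1  19.6]
230 [664.2 161.3  20.8]
232 [667.2 161.5  20.8]
234 [669.8 161.7  21.5]
236 [673. 162.  21.]
238 [676.8 162.4  19.5]
240 [688.1 163.4   4.8]
242 [692.7 163.8   2.2]
244 [696.1 164.1   2. ]
82 175
 ** On entry to DLASCL parameter number  4 had an illegal value
 ** On entry to DLASCL parameter number  4 had an illegal value
 ** On entry to DLASCL parameter number  4 had an illegal value
 ** On entry to DLASCL parameter number  4 had an illegal value
 ** On entry to DLASCL parameter number  5 had an illegal value
 ** On entry to DLASCL parameter number  4 had an illegal value<stdin>:11: RuntimeWarning: Mean of empty slice.
  ret = ret.dtype.type(ret / rcount)
Traceback (most recent call last):
numpy.linalg.LinAlgError: SVD did not converge in Linear Least Squares
```

Emit:
apply_moves:
  moves:
    - [-0.003,0.001,-0.03,0,0,1]
    - [-0.003,0.001,-0.06,0,0,1]
    - [-0.003,0.001,-0.09,0,0,1]
    - [-0.003,0.001,-0.115,0,0,1]
    - [-0.003,0.001,-0.135,0,0,1]
    - [-0.003,0.001,-0.15,0,0,1]
    - [-0.003,0.001,-0.16,0,0,1]
    - [-0.003,0.001,-0.165,0,0,1]
    - [-0.003,0.001,-0.165,0,0,1]

```text
t: 4.05
eef_pos: [566.0, 151.2, 32.9]
eef_rot: [-1.155, -1.286, 1.291]
ft_force: [0.0, 0.1, 0.1]
finger_gap: 85.2
```

```bash
python3 - <<'E'
from h import *
o=obs(); print(o['eef_pos'],o['ft_force'],o['qd'].round(3))
print(R.from_rotvec(o['eef_rot']).as_matrix().round(3))
E
```

```text
[565.97335972 151.2128489   32.91378858] [0.0182979  0.09736212 0.10598912] [ 0.    -0.01   0.02   0.011 -0.    -0.002]
[[-0.108 -0.002 -0.994]
 [ 0.994 -0.002 -0.108]
 [-0.002 -1.     0.003]]
```

Emit:
apply_moves:
  moves:
    - [0,0,-0.008,0,0,0]
    - [0,0,-0.015,0,0,0]
    - [0,0,-0.021,0,0,0]
    - [0,0,-0.025,0,0,0]
    - [0,0,-0.025,0,0,0]

```text
t: 4.55
eef_pos: [565.5, 151.1, 7.1]
eef_rot: [-1.155, -1.285, 1.292]
ft_force: [-0.2, 0.3, -0.6]
finger_gap: 85.6
```

Emit:
apply_moves:
  moves:
    - [0,0,0,0,0,0]
    - [0,0,0,0,0,0]
    - [0,0,0,0,0,0]
    - [0,0,0,0,0,0]
    - [0,0,0,0,0,0]
    - [0,0,0,0,0,0]
    - [0,0,0,0,0,0]
    - [0,0,0,0,0,0]
  fingers: -1

```text
t: 5.35
eef_pos: [565.5, 151.1, 7.1]
eef_rot: [-1.155, -1.285, 1.292]
ft_force: [1.0, -0.3, -0.1]
finger_gap: -0.1
```

```bash
python3 - <<'E'
from h import *
import pickle
o=obs(); print({k:np.round(v,3) for k,v in o.items()})
C=cam('wrist',o); pickle.dump(C,open('pics/w2.pkl','wb'))
im,d=save('wrist','w2'); cv2.imwrite('pics/w2b.png',cv2.resize(im,(800,600),interpolation=cv2.INTER_CUBIC))
E
```

```text
{'t': np.float64(5.35), 'joint_pos': array([ 2.620e-01,  1.860e-01, -8.600e-02,  1.302e+00, -1.000e-03,
        1.530e-01]), 'qd': array([ 0.001,  0.   , -0.001, -0.002,  0.   ,  0.001]), 'joint_efforts': array([ 2.0000e-03, -5.7864e+01,  4.6069e+01,  4.6000e-02, -4.0000e-03,
       -0.0000e+00]), 'eef_pos': array([565.545, 151.088,   7.126]), 'eef_rot': array([-1.155, -1.285,  1.292]), 'ft_force': array([ 1.009, -0.316, -0.124]), 'ft_torque': array([-0.032, -0.06 ,  0.004]), 'finger_gap': np.float64(-0.067)}
```

View pics/w2b.png

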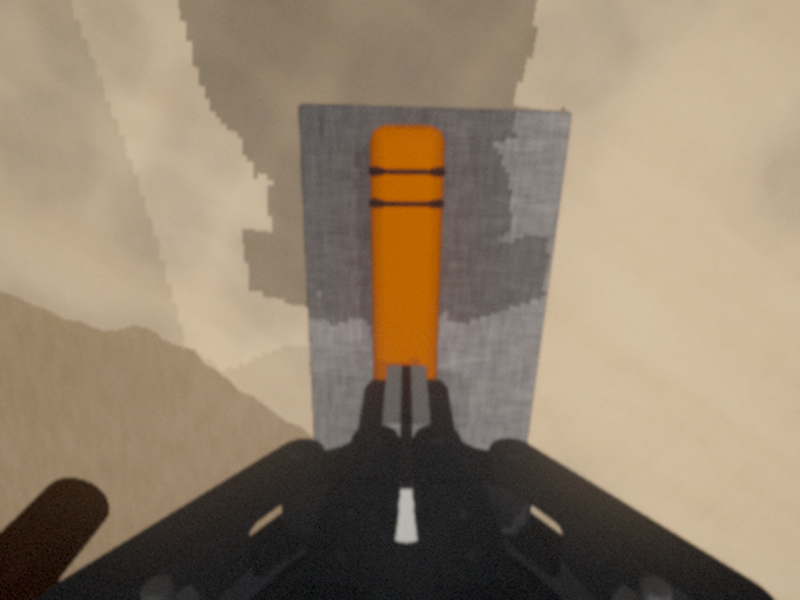

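```bash
python3 - <<'E'
from h import *
import pickle
C=pickle.load(open('pics/w2.pkl','rb'))
d=np.load('pics/w2.npy')
for x,y in [(405,150),(405,300),(405,350),(393,375),(417,375),(393,410),(350,300),(405,520),(372,400)]:
    u,v=int(x/1.5625),int(y/1.5625); print(x,y,d[v,u],px2w(C,u,v,d=d[v,u]).round(1))
im,dd=save('side','s2')
cv2.imwrite('pics/s2b.png',cv2.resize(im[150:290,180:330],None,fx=4,fy=4,interpolation=cv2.INTER_CUBIC))
E
```

```text
405 150 140.59416 [485.5 142.2  33.9]
405 300 157.50832 [534.7 147.5  33. ]
405 350 162.48537 [553.2 149.5  34.1]
393 375 147.98233 [554.9 145.7  49.9]
417 375 148.33148 [554.2 153.3  49.6]
393 410 130.14546 [555.3 146.3  69. ]
350 300 186.87692 [547.  126.2   5.4]
405 520 205.64868 [643.8 159.4  19.9]
372 400 142.84068 [560.4 140.1  57.1]
```

View pics/s2b.png

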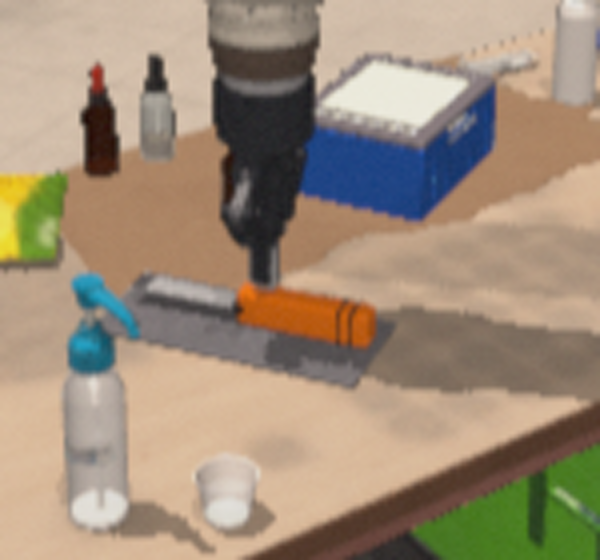

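```bash
python3 - <<'E'
from h import *
c=robot.calibration('wrist');T=np.array(c['T_tool_cam']);K=np.array([[c['fx'],0,c['cx']],[0,c['fy'],c['cy']],[0,0,1.]])
for f,pts in (('w1',[(x,y) for y in (385,389,393,400,420,450) for x in (245,262,550,565)]),('w2',[(x,y) for y in (362,366,370,376,385,400,420) for x in (393,417)])):
    d=np.load(f'pics/{f}.npy'); print(f)
    for x,y in pts:
        u,v=int(x/1.5625),int(y/1.5625); p=T@np.append(d[v,u]*(np.linalg.inv(K)@[u,v,1]),1); print((x,y),p[:3].round(1))
E
```

```text
w1
(245, 385) [-149.3  195.6 -132.3]
(262, 385) [-133.3  195.3 -132.1]
(550, 385) [ 133.9  196.8 -132.8]
(565, 385) [ 146.5  195.7 -132.2]
(245, 389) [-149.8  195.9 -135.7]
(262, 389) [-45.3 -48.7  10.2]
(550, 389) [ 45.4 -48.6  10.3]
(565, 389) [ 147.4  197.1 -136.3]
(245, 393) [-150.8  197.  -141.4]
(262, 393) [-44.2 -52.1  10.7]
(550, 393) [ 44.5 -51.6  10.4]
(565, 393) [ 49.  -51.2  10.2]
(245, 400) [-47.6 -57.4  11.3]
(262, 400) [-42.8 -56.7  10.8]
(550, 400) [ 43.1 -56.3  10.6]
(565, 400) [ 46.9 -57.1  11.1]
(245, 420) [-45.  -65.6  10.4]
(262, 420) [-42.5 -59.3   6.1]
(550, 420) [ 42.8 -58.9   5.9]
(565, 420) [ 43.8 -66.6  11.1]
(245, 450) [-43.1 -72.8   5.6]
(262, 450) [-43.  -61.2  -3.5]
(550, 450) [ 42.5 -62.8  -2.2]
(565, 450) [ 42.8 -71.7   4.8]
w2
(393, 362) [ -4.8 -25.8   7.6]
(417, 362) [  3.7 -26.    7.7]
(393, 366) [ -4.5 -33.8  10. ]
(417, 366) [  3.5 -35.1  10.7]
(393, 370) [ -4.4 -37.9  11. ]
(417, 370) [  3.5 -36.9  10.5]
(393, 376) [ -4.3 -42.8  11.4]
(417, 376) [  3.4 -42.4  11.2]
(393, 385) [ -4.1 -47.6  10.7]
(417, 385) [  3.2 -48.3  11.2]
(393, 400) [ -3.9 -57.8  11.5]
(417, 400) [  3.1 -56.4  10.6]
(393, 420) [ -3.6 -66.6  11.2]
(417, 420) [  2.9 -66.   10.7]
```

Emit:
apply_moves:
  moves:
    - [0,0,0.01,0,0,0]
    - [0,0,0.015,0,0,0]
    - [0,0,0.015,0,0,0]
    - [0,0,0.015,0,0,0]
    - [0,0,0.015,0,0,0]
    - [0,0,0.015,0,0,0]
    - [0,0,0.01,0,0,0]
    - [0,0,0,0,0,0]
    - [0,0,-0.01,0,0,0]
    - [0,0,-0.02,0,0,0]
    - [0,0,-0.025,0,0,0]
    - [0,0,-0.025,0,0,0]
  fingers: 1

```text
t: 6.65
eef_pos: [564.8, 150.9, -19.2]
eef_rot: [-1.154, -1.283, 1.293]
ft_force: [-0.2, -0.7, -0.2]
finger_gap: 85.2
```

Emit:
apply_moves:
  moves:
    - [0,0,-0.004,0,0,0]
    - [0,0,-0.008,0,0,0]
    - [0,0,-0.011,0,0,0]
    - [0,0,-0.011,0,0,0]

```text
t: 7.05
eef_pos: [564.5, 150.8, -30.6]
eef_rot: [-1.153, -1.283, 1.294]
ft_force: [-0.3, -0.7, 0.4]
finger_gap: 85.4
```

```bash
python3 - <<'E'
from h import *
import pickle
o=obs(); print(o['t'],o['eef_pos'],o['ft_force'],o['finger_gap'])
C=cam('wrist',o); pickle.dump(C,open('pics/w3.pkl','wb'))
im,d=save('wrist','w3'); cv2.imwrite('pics/w3b.png',cv2.resize(im,(800,600),interpolation=cv2.INTER_CUBIC))
E
```

```text
7.05 [564.54179257 150.83316027 -30.64807968] [-0.31089544 -0.73593534  0.44400549] 85.39494113468812
```

View pics/w3b.png

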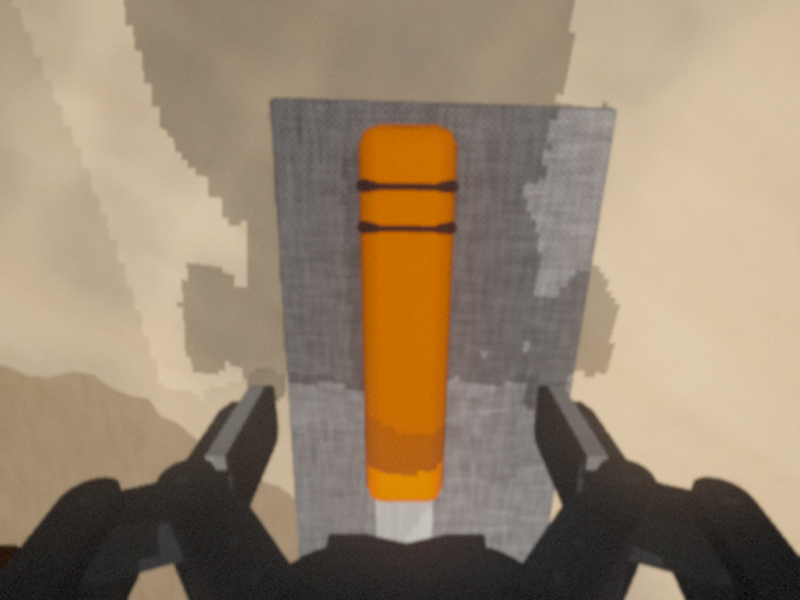

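Emit:
apply_moves:
  moves:
    - [0,0,0,0,0,0]
    - [0,0,0,0,0,0]
    - [0,0,0,0,0,0]
    - [0,0,0,0,0,0]
    - [0,0,0,0,0,0]
    - [0,0,0,0,0,0]
    - [0,0,0,0,0,0]
    - [0,0,0,0,0,0]
  fingers: -1

```text
t: 7.9
eef_pos: [566.8, 151.7, -27.3]
eef_rot: [-1.156, -1.288, 1.29]
ft_force: [-1.4, 0.9, 16.2]
finger_gap: 23.2
```

```bash
python3 - <<'E'
from h import *
o=obs(); print({k:np.round(v,3) for k,v in o.items()})
E
```

```text
{'t': np.float64(7.9), 'joint_pos': array([ 2.620e-01,  2.050e-01, -1.320e-01,  1.234e+00, -1.000e-03,
        1.530e-01]), 'qd': array([0.   , 0.001, 0.   , 0.001, 0.   , 0.001]), 'joint_efforts': array([-6.1400e-01, -4.9177e+01,  3.7915e+01, -3.6200e-01, -3.7400e-01,
        1.8000e-02]), 'eef_pos': array([566.777, 151.683, -27.28 ]), 'eef_rot': array([-1.156, -1.288,  1.29 ]), 'ft_force': array([-1.368,  0.896, 16.195]), 'ft_torque': array([0.29, 0.26, 0.03]), 'finger_gap': np.float64(23.206)}
```

Emit:
apply_moves:
  moves:
    - [0,0,0.01,0,0,0]
    - [0,0,0.02,0,0,0]
    - [0,0,0.035,0,0,0]
    - [0,0,0.05,0,0,0]
    - [0,0,0.07,0,0,0]
    - [0,0,0.09,0,0,0]
    - [0,0,0.11,0,0,0]
    - [0,0,0.13,0,0,0]
    - [0,0,0.145,0,0,0]
    - [0,0,0.15,0,0,0]
    - [0,0,0.15,0,0,0]
    - [0,0,0.15,0,0,0]

```text
t: 9.1
eef_pos: [566.4, 151.6, 121.8]
eef_rot: [-1.155, -1.287, 1.291]
ft_force: [1.1, -0.6, -1.8]
finger_gap: 23.3
```

```bash
python3 - <<'E'
from h import *
import pickle
o=obs(); print({k:np.round(v,3) for k,v in o.items()})
print(R.from_rotvec(o['eef_rot']).as_matrix().round(3))
C=cam('wrist',o); pickle.dump(C,open('pics/w4.pkl','wb'))
im,d=save('wrist','w4'); cv2.imwrite('pics/w4b.png',cv2.resize(im,(800,600),interpolation=cv2.INTER_CUBIC))
im,d=save('side','s4');cv2.imwrite('pics/s4b.png',cv2.resize(im[150:270,180:330],None,fx=5,fy=5,interpolation=cv2.INTER_CUBIC))
E
```

```text
{'t': np.float64(9.1), 'joint_pos': array([ 2.620e-01,  1.610e-01,  1.070e-01,  1.519e+00, -1.000e-03,
        1.530e-01]), 'qd': array([-0.002,  0.006, -0.011, -0.002,  0.001,  0.001]), 'joint_efforts': array([-1.0000e-03, -5.9139e+01,  4.8814e+01,  9.9000e-02,  1.0000e-03,
       -0.0000e+00]), 'eef_pos': array([566.438, 151.578, 121.818]), 'eef_rot': array([-1.155, -1.287,  1.291]), 'ft_force': array([ 1.12 , -0.604, -1.772]), 'ft_torque': array([-0.025, -0.014,  0.015]), 'finger_gap': np.float64(23.293)}
[[-0.109 -0.002 -0.994]
 [ 0.994 -0.001 -0.109]
 [-0.001 -1.     0.002]]
```

View pics/w4b.png

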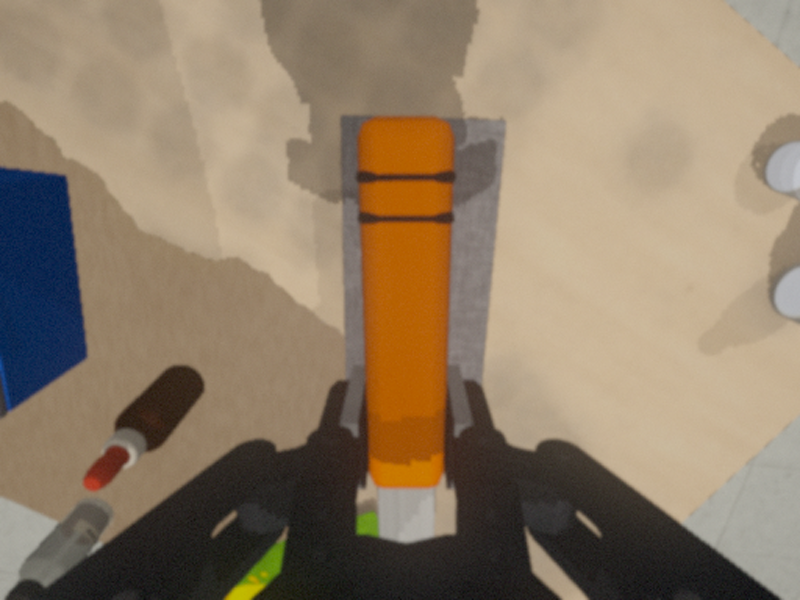

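View pics/s4b.png

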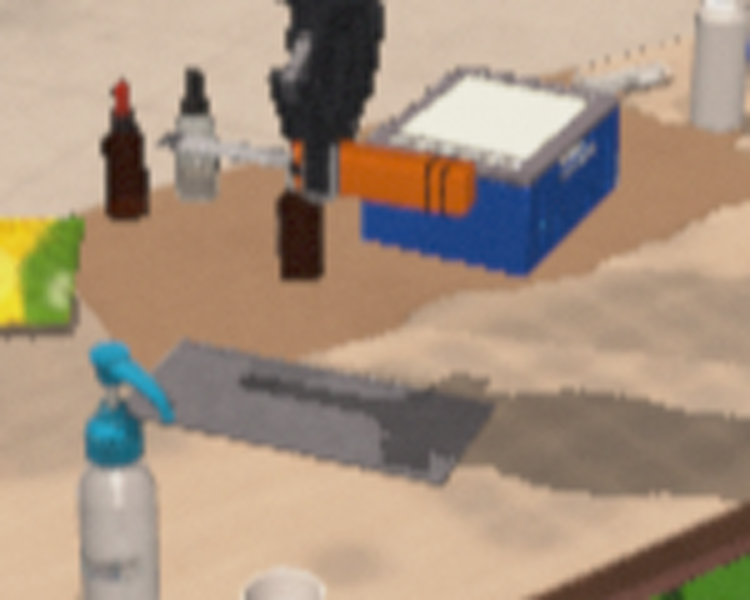

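```bash
cat >> h.py <<'E'
def handle(C,im,d,o):
    """fit top face of handle: returns butt point, direction, in world"""
    b=im.astype(int); m=(b[:,:,2]-b[:,:,0]>90)&(d>0)&(d<260)
    m[:60]=0; m[:, :210]=0; m[:,310:]=0; m[300:]=0
    m=cv2.erode(m.astype(np.uint8),np.ones((5,5)))>0
    v,u=np.nonzero(m); P=np.array([px2w(C,a,e,d=d[e,a]) for a,e in zip(u,v)])
    c=P.mean(0); U,S,V=np.linalg.svd(P-c,full_matrices=False)
    ax=V[0]*np.sign(V[0][0]); n=V[2]*np.sign(V[2][2])
    s=(P-c)@ax
    return c,ax,n,c+ax*s.min(),c+ax*s.max()
def rep(C,im,d,o):
    c,ax,n,a,b=handle(C,im,d,o)
    print('handle ax',ax.round(4),'yaw',np.degrees(np.arctan2(ax[1],ax[0])).round(2),'pitch up',np.degrees(np.arcsin(ax[2])).round(2),'n',n.round(3),'ends',a.round(1),b.round(1))
E
python3 - <<'E'
from h import *
import pickle
C=pickle.load(open('pics/w4.pkl','rb'))
im=cv2.imread('pics/w4.png');d=np.load('pics/w4.npy')
rep(C,im,d,None)
C1=pickle.load(open('pics/w1.pkl','rb'))
rep(C1,cv2.imread('pics/w1.png'),np.load('pics/w1.npy')*1,None)
C=cam('side')
# side image: tip region crop
im=cv2.imread('pics/s4.png');d=np.load('pics/s4.npy')
for x,y in [(170,140),(185,143),(200,147),(230,152),(260,156)]:
    u,v=int(round(x/5+180)),int(round(y/5+150)); print(u,v,px2w(C,u,v,d=d[v,u]).round(1))
E
```

```text
handle ax [0.9942 0.108  0.0018] yaw 6.2 pitch up 0.11 n [-0.002  0.003  1.   ] ends [478.7 142.2 182.6] [576.9 152.9 182.8]h.py:29: RuntimeWarning: Mean of empty slice.
  c=P.mean(0); U,S,V=np.linalg.svd(P-c,full_matrices=False)
  ret = ret.dtype.type(ret / rcount)
Traceback (most recent call last):
  File "h.py", line 34, in rep
    c,ax,n,a,b=handle(C,im,d,o)
               ~~~~~~^^^^^^^^^^
  File "h.py", line 29, in handle
    c=P.mean(0); U,S,V=np.linalg.svd(P-c,full_matrices=False)
                       ~~~~~~~~~~~~~^^^^^^^^^^^^^^^^^^^^^^^^^
numpy.linalg.LinAlgError: 1-dimensional array given. Array must be at least two-dimensional
```

Emit:
apply_moves:
  moves:
    - [-0.02,0,0,0,0,0]
    - [-0.045,-0.01,0,0,0,-1]
    - [-0.07,-0.03,0,0,0,-2]
    - [-0.095,-0.055,0,0,0,-3]
    - [-0.12,-0.08,0,0,0,-4]
    - [-0.145,-0.105,0,0,0,-5]
    - [-0.165,-0.135,0,0,0,-6]
    - [-0.18,-0.165,0,0,0,-7]
    - [-0.19,-0.195,0,0,0,-7.2]
    - [-0.19,-0.225,0,0,0,-7.2]
    - [-0.19,-0.255,0,0,0,-7.2]
    - [-0.19,-0.28,0,0,0,-7.2]
    - [-0.19,-0.295,0,0,0,-7.2]
    - [-0.19,-0.301,0,0,0,-7.2]
    - [-0.19,-0.301,0,0,0,-7.2]
    - [-0.19,-0.301,0,0,0,-7.2]

```text
t: 10.8
eef_pos: [376.2, -148.9, 121.3]
eef_rot: [-1.215, -1.194, 1.199]
ft_force: [0.2, -0.2, -1.5]
finger_gap: 23.2
```

```bash
python3 - <<'E'
from h import *
import pickle
o=obs(); print({k:np.round(v,3) for k,v in o.items() if k in('t','eef_pos','ft_force','ft_torque','joint_pos','finger_gap')})
print(R.from_rotvec(o['eef_rot']).as_matrix().round(3))
C=cam('wrist',o); pickle.dump(C,open('pics/w5.pkl','wb'))
im,d=save('wrist','w5'); cv2.imwrite('pics/w5b.png',cv2.resize(im,(800,600),interpolation=cv2.INTER_CUBIC))
rep(C,im,d,o)
E
```

```text
{'t': np.float64(10.8), 'joint_pos': array([-0.376, -0.275, -0.31 ,  1.538, -0.002, -0.359]), 'eef_pos': array([ 376.152, -148.889,  121.318]), 'ft_force': array([ 0.219, -0.226, -1.495]), 'ft_torque': array([ 0.002, -0.044, -0.052]), 'finger_gap': np.float64(23.248)}
[[ 0.017 -0.003 -1.   ]
 [ 1.    -0.001  0.017]
 [-0.001 -1.     0.003]]
handle ax [ 0.9999 -0.0109  0.0013] yaw -0.63 pitch up 0.08 n [-0.001  0.002  1.   ] ends [ 288.  -147.6  182.3] [ 386.5 -148.6  182.4]
```

View pics/w5b.png

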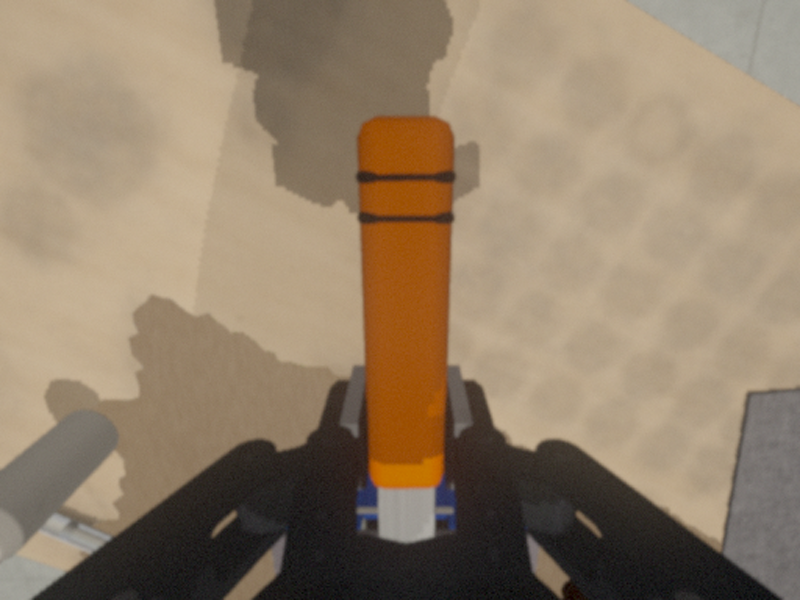

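Emit:
apply_moves:
  moves:
    - [0,0,-0.02,0,0,0]
    - [0,0,-0.045,0,0,0]
    - [0,0,-0.065,0,0,0]
    - [0,0,-0.085,0,0,0]
    - [0,0,-0.097,0,0,0]
    - [0,0,-0.102,0,0,0]
    - [0,0,-0.102,0,0,0]
    - [0,0,-0.102,0,0,0]

```text
t: 11.65
eef_pos: [376.7, -148.8, 20.2]
eef_rot: [-1.216, -1.196, 1.199]
ft_force: [0.5, 0.3, -1.1]
finger_gap: 23.4
```

```bash
python3 - <<'E'
from h import *
import pickle
o=obs(); print({k:np.round(v,3) for k,v in o.items() if k in('t','eef_pos','ft_force','ft_torque','joint_pos','finger_gap')})
C=cam('wrist',o); pickle.dump(C,open('pics/w6.pkl','wb'))
im,d=save('wrist','w6'); rep(C,im,d,o)
im,d=save('top','t6');cv2.imwrite('pics/t6b.png',cv2.resize(im[150:300,240:360],None,fx=4.9,fy=4,interpolation=cv2.INTER_CUBIC)) if 0 else cv2.imwrite('pics/t6b.png',cv2.resize(im[150:290,235:365],None,fx=4.2,fy=4.2,interpolation=cv2.INTER_CUBIC))
im,d=save('side','s6');cv2.imwrite('pics/s6b.png',cv2.resize(im[140:240,220:370],None,fx=5,fy=5,interpolation=cv2.INTER_CUBIC))
E
```

```text
{'t': np.float64(11.65), 'joint_pos': array([-0.375, -0.259, -0.493,  1.338, -0.002, -0.359]), 'eef_pos': array([ 376.733, -148.804,   20.237]), 'ft_force': array([ 0.504,  0.268, -1.131]), 'ft_torque': array([-0.038, -0.066,  0.016]), 'finger_gap': np.float64(23.389)}
handle ax [ 0.9998 -0.0172  0.0025] yaw -0.98 pitch up 0.14 n [-0.002  0.003  1.   ] ends [ 288.5 -147.4   81.1] [ 386.6 -149.1   81.3]
```

View pics/t6b.png

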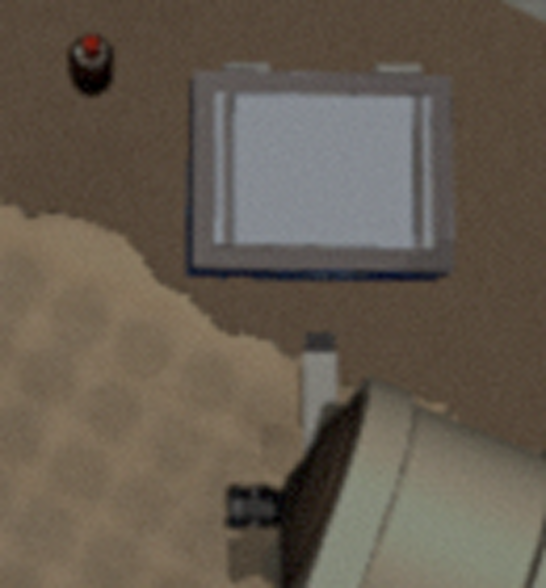

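View pics/s6b.png

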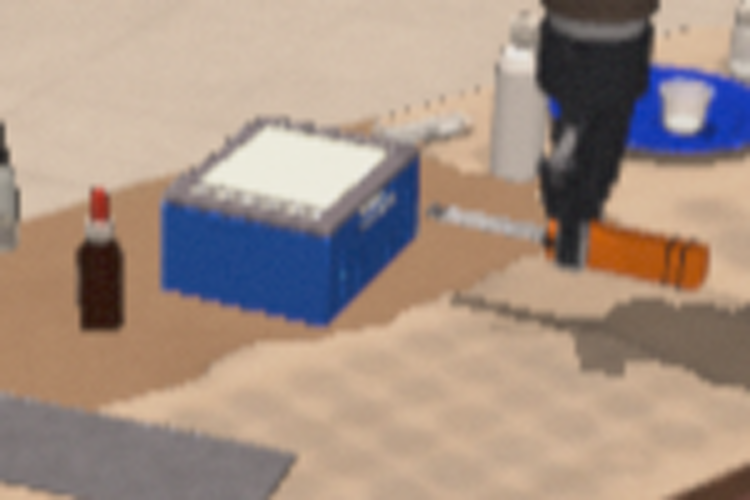

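```bash
python3 - <<'E'
from h import *
C=cam('top')
def c(x,y,z,s=4.2,u0=235,v0=150): return px2w(C,(x+.5)/s-.5+u0,(y+.5)/s-.5+v0,z=z).round(1)
print('tip',c(320,332.5,66.5)); print('lid front L,M,R',c(191,268,77),c(320,270,77),c(448,272,77)); print('lid back',c(193,72,77),c(453,77,77))
d=np.load('pics/t6.npy'); im=cv2.imread('pics/t6.png')
# depth along column through blade & case
for v in range(208,236): print(v,px2w(C,311,v,d=d[v,311]).round(1),im[v,311])
S=cam('side')
for P in [(487.6,-150.8,66.2),(526.8,-151,65),(526.8,-151,60),(526.8,-151,70),(526.8,-123,65),(526.8,-179,65)]:
    q=w2px(S,P); print(P,q.round(1),'crop',((q-[220,140]+.5)*5-.5).round(0))
im=cv2.imread('pics/s6.png'); cv2.imwrite('pics/s6c.png',cv2.resize(im[160:210,280:350],None,fx=11,fy=11,interpolation=cv2.INTER_CUBIC))
E
```

```text
tip [ 487.  -150.5   66.5]
lid front L,M,R [527.6 -66.5  77. ] [ 526.7 -149.8   77. ] [ 525.7 -232.4   77. ]
lid back [657.  -68.3  77. ] [ 654.1 -238.9   77. ]
208 [ 543.1 -150.9   74.1] [110 111 111]
209 [ 539.9 -150.3   78.7] [87 90 95]
210 [ 537.2 -150.3   78.4] [80 82 87]
211 [ 534.7 -150.6   76.1] [80 82 87]
212 [ 531.4 -149.8   81.9] [83 85 92]
213 [ 529.2 -150.4   76.7] [83 82 90]
214 [ 527.  -151.1   71. ] [70 57 52]
215 [ 526.4 -153.8   47.5] [59 47 37]
216 [ 527.  -158.3    9.9] [50 43 43]
217 [ 524.8 -159.3    1.5] [51 64 76]
218 [ 521.9 -159.2    1.3] [58 71 88]
219 [ 518.7 -158.7    5.4] [59 74 89]
220 [ 516.3 -159.3   -0. ] [54 71 82]
221 [ 513.3 -159.1    1. ] [59 74 88]
222 [ 510.6 -159.3   -1. ] [60 72 84]
223 [ 507.7 -159.4   -1.7] [58 73 86]
224 [ 504.8 -159.2   -0.7] [61 75 86]
225 [ 501.8 -159.     0.8] [62 73 87]
226 [ 498.8 -158.7    3.1] [56 69 86]
227 [ 495.8 -158.5    3.9] [58 71 84]
228 [ 493.  -158.5    3.9] [56 71 83]
229 [ 486.2 -150.7   69.2] [51 57 61]
230 [ 483.6 -150.8   67.6] [50 47 51]
231 [ 415.2   -8.7 1260.6] [49 49 50]
232 [ 478.  -150.3   71.7] [48 49 52]
233 [ 475.3 -150.4   70. ] [70 71 74]
234 [ 472.7 -150.5   68.7] [114 120 122]
235 [ 470.1 -150.7   66.8] [121 128 131]
(487.6, -150.8, 66.2) [305.2 181.8] crop [428. 211.]
(526.8, -151, 65) [294.9 180. ] crop [377. 202.]
(526.8, -151, 60) [294.9 181.2] crop [376. 208.]
(526.8, -151, 70) [295.  178.7] crop [377. 195.]
(526.8, -123, 65) [291.9 182.9] crop [362. 216.]
(526.8, -179, 65) [297.9 177.1] crop [391. 188.]
```

View pics/s6c.png

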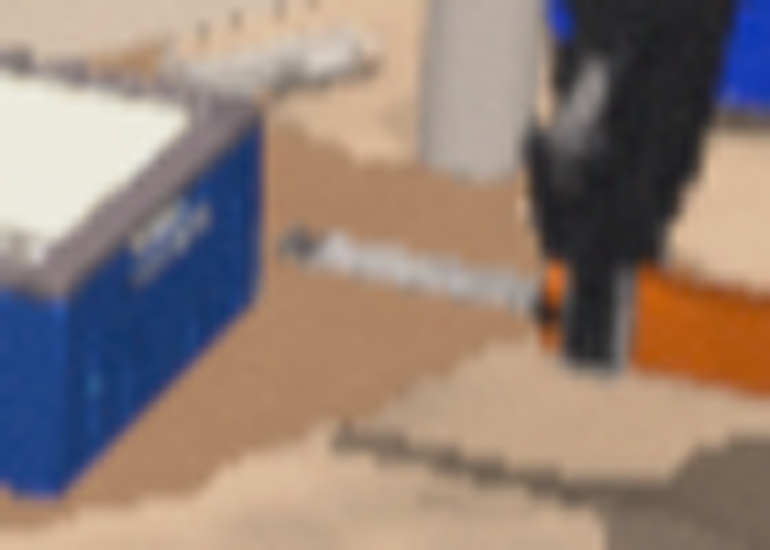

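Emit:
apply_moves:
  moves:
    - [0.008,0,-0.001,0,0,0]
    - [0.016,0,-0.001,0,0,0]
    - [0.024,0,-0.001,0,0,0]
    - [0.03,0,-0.001,0,0,0]
    - [0.034,0,-0.001,0,0,0]
    - [0.034,0,-0.001,0,0,0]

```text
t: 12.4
eef_pos: [411.2, -148.9, 19.0]
eef_rot: [-1.216, -1.196, 1.199]
ft_force: [1.2, -0.5, -1.4]
finger_gap: 23.4
```

Emit:
apply_moves:
  moves:
    - [0.003,0,0,0,0,0]
    - [0.006,0,0,0,0,0]
    - [0.009,0,0,0,0,0]
    - [0.009,0,0,0,0,0]

```text
t: 12.8
eef_pos: [420.4, -148.9, 19.1]
eef_rot: [-1.216, -1.196, 1.199]
ft_force: [-0.6, -0.2, -1.1]
finger_gap: 23.4
```

```bash
python3 - <<'E'
from h import *
import pickle
o=obs(); print({k:np.round(v,3) for k,v in o.items() if k in('t','eef_pos','ft_force','ft_torque','joint_pos','finger_gap')})
C=cam('wrist',o)
im,d=save('wrist','w7'); rep(C,im,d,o)
im,d=save('side','s7');cv2.imwrite('pics/s7b.png',cv2.resize(im[160:210,270:340],None,fx=11,fy=11,interpolation=cv2.INTER_CUBIC))
E
```

```text
{'t': np.float64(12.8), 'joint_pos': array([-0.339, -0.154, -0.408,  1.318, -0.002, -0.323]), 'eef_pos': array([ 420.446, -148.91 ,   19.081]), 'ft_force': array([-0.563, -0.235, -1.089]), 'ft_torque': array([-0.016, -0.003, -0.005]), 'finger_gap': np.float64(23.433)}
handle ax [ 0.9999 -0.0112  0.0019] yaw -0.64 pitch up 0.11 n [-0.002  0.005  1.   ] ends [ 332.2 -147.5   79.9] [ 430.5 -148.6   80.1]
```

View pics/s7b.png

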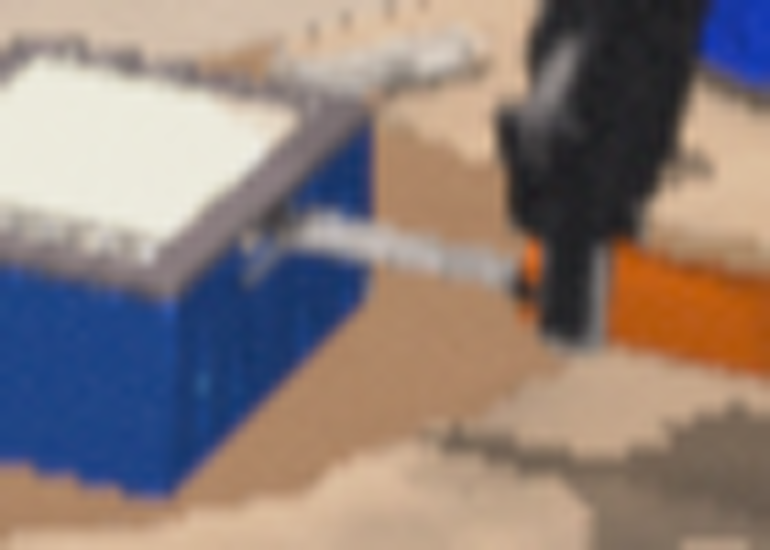

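Emit:
apply_moves:
  moves:
    - [0.002,0,0,0,0,0]
    - [0.004,0,0,0,0,0]
    - [0.006,0,0,0,0,0]
    - [0.007,0,0,0,0,0]
    - [0.007,0,0,0,0,0]

```text
t: 13.4
eef_pos: [427.2, -148.8, 19.0]
eef_rot: [-1.216, -1.195, 1.199]
ft_force: [-0.3, -0.4, -2.3]
finger_gap: 23.1
```

Emit:
apply_moves:
  moves:
    - [0,0,0.002,0,0,0]
    - [0,0,0.004,0,0,0]
    - [0,0,0.006,0,0,0]
    - [0,0,0.006,0,0,0]

```text
t: 13.8
eef_pos: [427.2, -148.8, 25.1]
eef_rot: [-1.216, -1.195, 1.199]
ft_force: [0.4, 0.1, -3.4]
finger_gap: 23.3
```

```bash
python3 - <<'E'
from h import *
o=obs(); print({k:np.round(v,3) for k,v in o.items() if k in('t','eef_pos','ft_force','ft_torque','joint_pos','finger_gap')})
C=cam('wrist',o)
im,d=save('wrist','w8'); rep(C,im,d,o)
im,d=save('side','s8');cv2.imwrite('pics/s8b.png',cv2.resize(im[160:210,270:340],None,fx=11,fy=11,interpolation=cv2.INTER_CUBIC))
E
```

```text
{'t': np.float64(13.8), 'joint_pos': array([-0.334, -0.141, -0.385,  1.329, -0.002, -0.318]), 'eef_pos': array([ 427.163, -148.845,   25.124]), 'ft_force': array([ 0.38,  0.09, -3.44]), 'ft_torque': array([ 0.006,  0.076, -0.038]), 'finger_gap': np.float64(23.296)}
handle ax [ 1.0e+00 -8.7e-03 -1.0e-04] yaw -0.5 pitch up -0.0 n [0.    0.006 1.   ] ends [ 338.9 -147.7   86.2] [ 437.8 -148.6   86.2]
```

View pics/s8b.png

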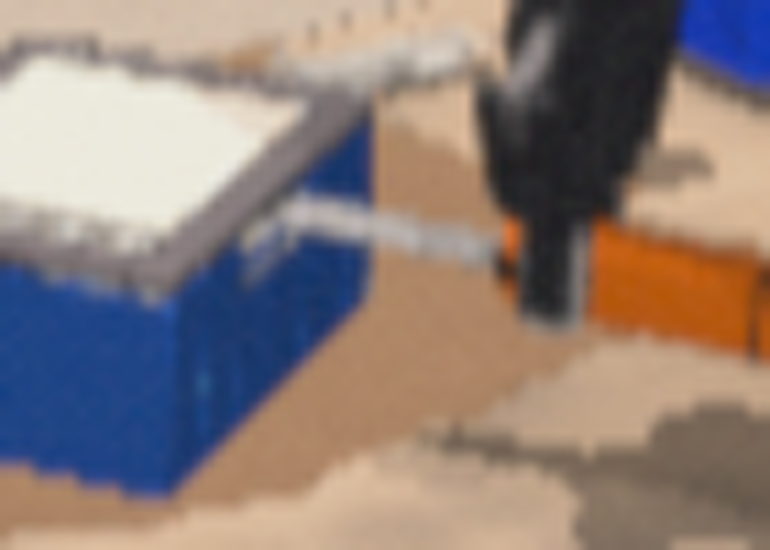

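Emit:
apply_moves:
  moves:
    - [0,0,0.003,0,0,0]
    - [0.0003,0,0.006,0,0,0]
    - [0.0006,0,0.0096,0,0,0]
    - [0.001,0,0.0126,0,0,0]
    - [0.0014,0,0.0156,0,0,0]
    - [0.0019,0,0.0186,0,0,0]
    - [0.0024,0,0.0217,0,0,0]
    - [0.0024,0,0.0217,0,0,0]
    - [0.0024,0,0.0217,0,0,0]

```text
t: 14.8
eef_pos: [430.0, -148.9, 47.0]
eef_rot: [-1.217, -1.196, 1.199]
ft_force: [-1.5, 0.5, -1.9]
finger_gap: 23.1
```

```bash
python3 - <<'E'
from h import *
o=obs(); print({k:np.round(v,3) for k,v in o.items() if k in('t','eef_pos','ft_force','ft_torque','joint_pos','finger_gap')})
C=cam('wrist',o)
im,d=save('wrist','w9'); rep(C,im,d,o)
im,d=save('side','s9');cv2.imwrite('pics/s9b.png',cv2.resize(im[150:210,250:340],None,fx=8,fy=8,interpolation=cv2.INTER_CUBIC))
E
```

```text
{'t': np.float64(14.8), 'joint_pos': array([-0.332, -0.144, -0.345,  1.371, -0.002, -0.317]), 'eef_pos': array([ 429.983, -148.932,   46.992]), 'ft_force': array([-1.456,  0.45 , -1.897]), 'ft_torque': array([-0.03 ,  0.127, -0.014]), 'finger_gap': np.float64(23.064)}
handle ax [ 9.999e-01 -1.100e-02  9.000e-04] yaw -0.63 pitch up 0.05 n [-0.001  0.004  1.   ] ends [ 341.7 -147.6  107.9] [ 440.1 -148.6  108. ]
```

View pics/s9b.png

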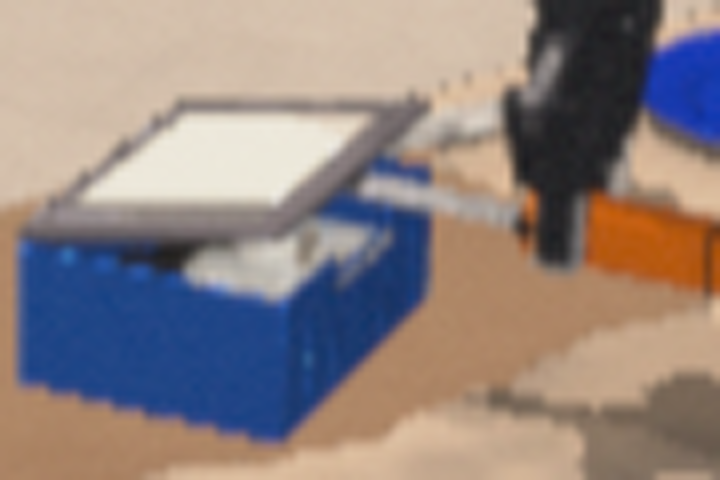

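Emit:
apply_moves:
  moves:
    - [0.0013,0,0.0056,0,0,0]
    - [0.0029,0,0.0114,0,0,0]
    - [0.0049,0,0.0172,0,0,0]
    - [0.0071,0,0.0228,0,0,0]
    - [0.0096,0,0.0284,0,0,0]
    - [0.0124,0,0.0338,0,0,0]
    - [0.0154,0,0.039,0,0,0]
    - [0.0187,0,0.0441,0,0,0]
    - [0.0223,0,0.0491,0,0,0]
    - [0.0261,-0.0005,0.0538,0,0,0]
    - [0.0301,-0.0005,0.0584,0,0,0]
    - [0.0344,-0.0005,0.0627,0,0,0]
    - [0.0389,-0.0005,0.0668,0,0,0]
    - [0.0435,-0.0005,0.0707,0,0,0]
    - [0.0435,-0.0005,0.0707,0,0,0]

```text
t: 16.4
eef_pos: [474.5, -149.5, 118.2]
eef_rot: [-1.218, -1.197, 1.199]
ft_force: [-0.1, 0.8, -1.7]
finger_gap: 23.3
```

```bash
python3 - <<'E'
from h import *
o=obs(); print({k:np.round(v,3) for k,v in o.items() if k in('t','eef_pos','ft_force','ft_torque','joint_pos','finger_gap')})
C=cam('wrist',o)
im,d=save('wrist','w10'); rep(C,im,d,o)
im,d=save('side','s10');cv2.imwrite('pics/s10b.png',cv2.resize(im[130:210,240:340],None,fx=7,fy=7,interpolation=cv2.INTER_CUBIC))
E
```

```text
{'t': np.float64(16.4), 'joint_pos': array([-3.04e-01, -5.40e-02, -1.25e-01,  1.50e+00, -1.00e-03, -2.89e-01]), 'eef_pos': array([ 474.507, -149.491,  118.203]), 'ft_force': array([-0.124,  0.762, -1.729]), 'ft_torque': array([ 0.037,  0.006, -0.018]), 'finger_gap': np.float64(23.25)}
handle ax [ 0.9999 -0.0108  0.0039] yaw -0.62 pitch up 0.23 n [-0.004  0.003  1.   ] ends [ 386.1 -148.1  178.9] [ 484.7 -149.2  179.2]
```

View pics/s10b.png

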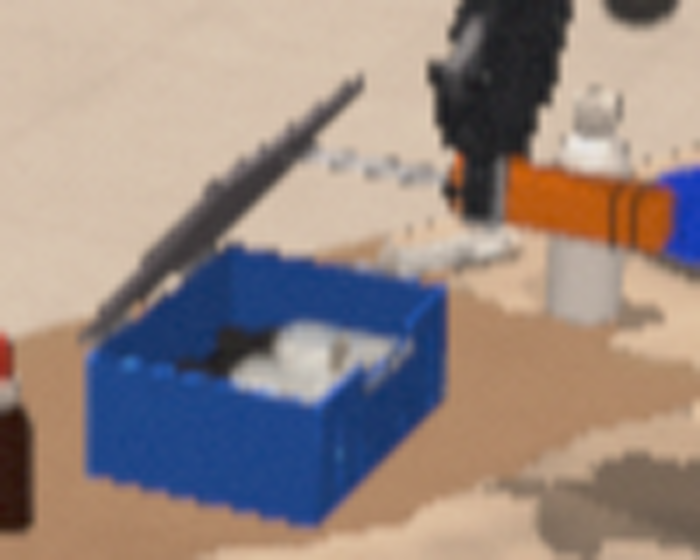

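Emit:
apply_moves:
  moves:
    - [0.004,0,0.003,0,0,0]
    - [0.009,0,0.0064,0,0,0]
    - [0.0142,0,0.0095,0,0,0]
    - [0.0195,0,0.0124,0,0,0]
    - [0.025,0,0.015,0,0,0]
    - [0.0306,-0.0005,0.0174,0,0,0]
    - [0.0363,-0.0005,0.0194,0,0,0]
    - [0.0421,-0.0005,0.0212,0,0,0]
    - [0.048,-0.0005,0.0227,0,0,0]
    - [0.0539,-0.0005,0.0239,0,0,0]
    - [0.0599,-0.001,0.0247,0,0,0]
    - [0.066,-0.001,0.0253,0,0,0]
    - [0.072,-0.001,0.0256,0,0,0]
    - [0.077,-0.001,0.0255,0,0,0]
    - [0.079,-0.001,0.0255,0,0,0]
    - [0.079,-0.001,0.0255,0,0,0]
    - [0.079,-0.001,0.0255,0,0,0]

```text
t: 18.2
eef_pos: [553.1, -150.4, 143.1]
eef_rot: [-1.217, -1.197, 1.199]
ft_force: [-0.1, -0.5, -1.1]
finger_gap: 23.0
```

```bash
python3 - <<'E'
from h import *
o=obs(); print({k:np.round(v,3) for k,v in o.items() if k in('t','eef_pos','ft_force','ft_torque','joint_pos','finger_gap')})
C=cam('wrist',o)
im,d=save('wrist','w11'); rep(C,im,d,o)
im,d=save('side','s11');cv2.imwrite('pics/s11b.png',cv2.resize(im[120:210,220:340],None,fx=6,fy=6,interpolation=cv2.INTER_CUBIC))
E
```

```text
{'t': np.float64(18.2), 'joint_pos': array([-2.650e-01,  1.280e-01,  1.110e-01,  1.554e+00, -1.000e-03,
       -2.490e-01]), 'eef_pos': array([ 553.076, -150.393,  143.123]), 'ft_force': array([-0.083, -0.468, -1.104]), 'ft_torque': array([ 0.016,  0.025, -0.018]), 'finger_gap': np.float64(22.974)}
handle ax [ 0.9998 -0.0181  0.0031] yaw -1.03 pitch up 0.18 n [-0.003  0.009  1.   ] ends [ 464.7 -148.6  203.8] [ 563.7 -150.4  204.1]
```

View pics/s11b.png

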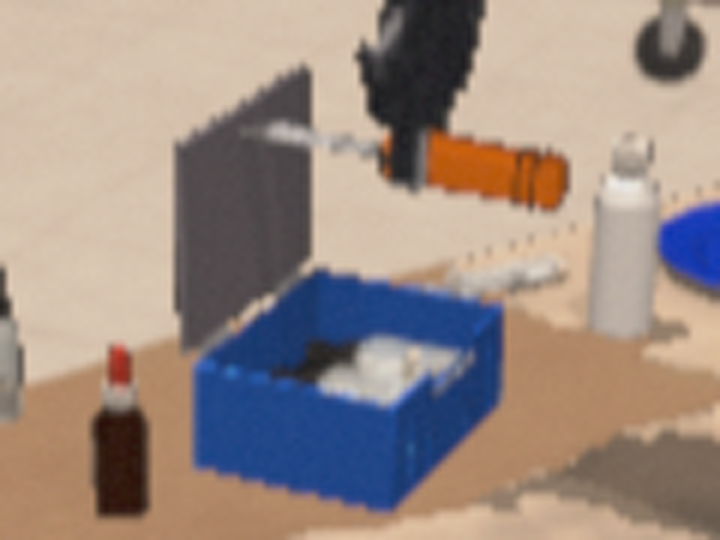

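Emit:
apply_moves:
  moves:
    - [-0.01,0,0,0,0,0]
    - [-0.035,0,0,0,0,0]
    - [-0.065,0,0,0,0,0]
    - [-0.095,0,0,0,0,0]
    - [-0.125,0.01,0,0,0,0]
    - [-0.15,0.03,0,0,0,0]
    - [-0.165,0.06,0,0,0,0]
    - [-0.17,0.09,0,0,0,0]
    - [-0.17,0.12,0,0,0,1]
    - [-0.17,0.15,0,0,0,2]
    - [-0.17,0.18,0,0,0,3]
    - [-0.165,0.21,0,0,0,4]
    - [-0.15,0.24,0,0,0,5]
    - [-0.13,0.265,0,0,0,5.9]
    - [-0.105,0.285,0,0,0,5.9]
    - [-0.08,0.3,0,0,0,5.9]
    - [-0.05,0.308,0,0,0,5.9]
    - [-0.02,0.311,0,0,0,5.9]
    - [0.005,0.311,0,0,0,5.9]
    - [0.0157,0.3107,0,0,0,5.9]

```text
t: 20.3
eef_pos: [569.6, 160.0, 142.6]
eef_rot: [-1.167, -1.272, 1.275]
ft_force: [-0.3, -0.1, -1.9]
finger_gap: 23.1
```

Emit:
apply_moves:
  moves:
    - [0,0,-0.015,0,0,0]
    - [0,0,-0.04,0,0,0]
    - [0,0,-0.07,0,0,0]
    - [0,0,-0.1,0,0,0]
    - [0,0,-0.125,0,0,0]
    - [0,0,-0.14,0,0,0]
    - [0,0,-0.145,0,0,0]
    - [0,0,-0.145,0,0,0]

```text
t: 21.1
eef_pos: [569.0, 159.8, -2.4]
eef_rot: [-1.167, -1.272, 1.275]
ft_force: [1.1, -0.5, -0.6]
finger_gap: 23.0
```

```bash
python3 - <<'E'
from h import *
o=obs(); print({k:np.round(v,3) for k,v in o.items() if k in('t','eef_pos','ft_force','ft_torque','joint_pos','finger_gap')})
C=cam('wrist',o)
im,d=save('wrist','w12'); rep(C,im,d,o)
cv2.imwrite('pics/w12b.png',cv2.resize(im,(800,600),interpolation=cv2.INTER_CUBIC))
import pickle; pickle.dump(C,open('pics/w12.pkl','wb'))
im,d=save('side','s12');cv2.imwrite('pics/s12b.png',cv2.resize(im[120:270,170:340],None,fx=4,fy=4,interpolation=cv2.INTER_CUBIC))
E
```

```text
{'t': np.float64(21.1), 'joint_pos': array([ 2.750e-01,  2.020e-01, -8.800e-02,  1.283e+00, -1.000e-03,
        1.870e-01]), 'eef_pos': array([568.996, 159.837,  -2.424]), 'ft_force': array([ 1.078, -0.531, -0.629]), 'ft_torque': array([ 0.046, -0.004, -0.009]), 'finger_gap': np.float64(23.0)}
handle ax [0.9963 0.0862 0.0028] yaw 4.95 pitch up 0.16 n [-0.003  0.004  1.   ] ends [481.  152.2  58.3] [578.8 160.6  58.6]
```

View pics/w12b.png

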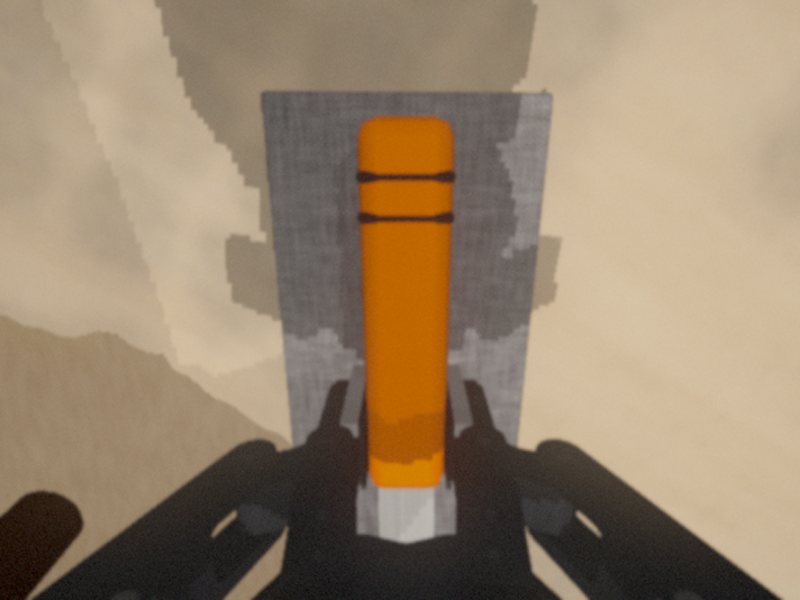

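View pics/s12b.png

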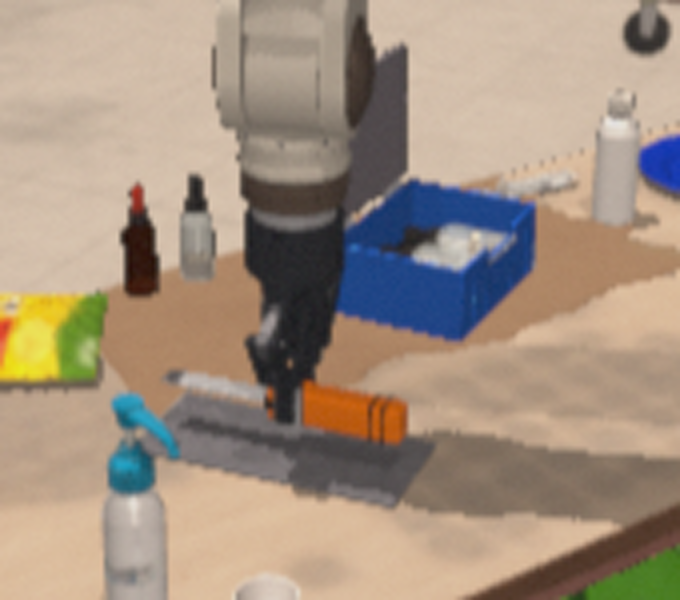

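Emit:
apply_moves:
  moves:
    - [0,0,-0.007,0,0,0]
    - [0,0,-0.014,0,0,0]
    - [0,0,-0.019,0,0,0]
    - [0,0,-0.022,0,0,0]
    - [0,0,-0.023,0,0,0]
    - [0,0,-0.024,0,0,0]
    - [0,0,-0.025,0,0,0]
    - [0,0,-0.025,0,0,0]

```text
t: 22.0
eef_pos: [570.2, 160.2, -26.0]
eef_rot: [-1.168, -1.274, 1.273]
ft_force: [-0.2, 0.5, -1.1]
finger_gap: 23.1
```

```bash
python3 - <<'E'
from h import *
o=obs(); print({k:np.round(v,3) for k,v in o.items() if k in('t','eef_pos','ft_force','ft_torque','joint_pos','finger_gap')})
C=cam('wrist',o)
im,d=save('wrist','w13'); rep(C,im,d,o)
E
```

```text
{'t': np.float64(22.0), 'joint_pos': array([ 2.750e-01,  2.150e-01, -1.180e-01,  1.236e+00, -1.000e-03,
        1.870e-01]), 'eef_pos': array([570.21 , 160.173, -25.963]), 'ft_force': array([-0.195,  0.46 , -1.125]), 'ft_torque': array([ 0.022, -0.037, -0.019]), 'finger_gap': np.float64(23.056)}
handle ax [0.9961 0.0885 0.0046] yaw 5.08 pitch up 0.27 n [-0.005 -0.     1.   ] ends [482.1 152.4  34.6] [580.8 161.2  35. ]
```

Emit:
apply_moves:
  moves:
    - [0,0,-0.0005,0,0,0]
    - [0,0,-0.001,0,0,0]
    - [0,0,-0.0015,0,0,0]
    - [0,0,-0.002,0,0,0]
    - [0,0,-0.002,0,0,0]

```text
t: 22.55
eef_pos: [570.3, 160.2, -27.2]
eef_rot: [-1.169, -1.274, 1.273]
ft_force: [-1.6, -0.9, 4.9]
finger_gap: 23.0
```

Emit:
apply_moves:
  moves:
    - [0,0,0,0,0,0]
    - [0,0,0,0,0,0]
    - [0,0,0,0,0,0]
    - [0,0,0,0,0,0]
    - [0,0,0,0,0,0]
    - [0,0,0,0,0,0]
    - [0,0,0,0,0,0]
    - [0,0,0,0,0,0]
  fingers: 1

```text
t: 23.35
eef_pos: [570.3, 160.2, -27.3]
eef_rot: [-1.169, -1.274, 1.273]
ft_force: [0.1, -0.3, -0.1]
finger_gap: 85.5
```

Emit:
apply_moves:
  moves:
    - [0,0,0.01,0,0,0]
    - [0,0,0.025,0,0,0]
    - [0,0,0.045,0,0,0]
    - [0,0,0.075,0,0,0]
    - [0,0,0.11,0,0,0]
    - [0,0,0.14,0,0,0]
    - [0,0,0.17,0,0,0]
    - [0,0,0.19,0,0,0]
    - [0,0,0.2,0,0,0]
    - [0,0,0.2,0,0,0]
    - [0,0,0.2,0,0,0]

```text
t: 24.45
eef_pos: [570.1, 160.2, 172.2]
eef_rot: [-1.168, -1.273, 1.273]
ft_force: [0.3, -0.6, 0.4]
finger_gap: 85.5
```

```bash
python3 - <<'E'
from h import *
o=obs(); print({k:np.round(v,3) for k,v in o.items() if k in('t','eef_pos','ft_force','qd','finger_gap')})
C=cam('wrist',o)
im,d=save('wrist','w14')
cv2.imwrite('pics/w14b.png',cv2.resize(im,(800,600),interpolation=cv2.INTER_CUBIC))
import pickle; pickle.dump(C,open('pics/w14.pkl','wb'))
im,d=save('side','s14');cv2.imwrite('pics/s14b.png',cv2.resize(im[120:290,170:380],None,fx=3.5,fy=3.5,interpolation=cv2.INTER_CUBIC))
im,d=save('top','t14')
cv2.imwrite('pics/t14b.png',cv2.resize(im[60:280,70:430],None,fx=2.2,fy=2.2,interpolation=cv2.INTER_CUBIC))
E
```

```text
{'t': np.float64(24.45), 'qd': array([ 0.001,  0.01 , -0.02 , -0.003, -0.001,  0.   ]), 'eef_pos': array([570.146, 160.18 , 172.169]), 'ft_force': array([ 0.286, -0.632,  0.357]), 'finger_gap': np.float64(85.489)}
```

View pics/w14b.png

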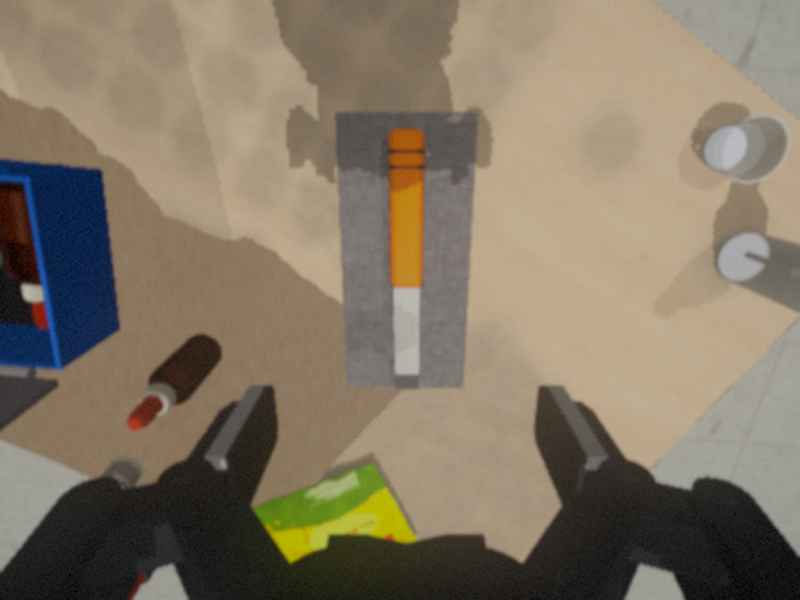

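View pics/s14b.png

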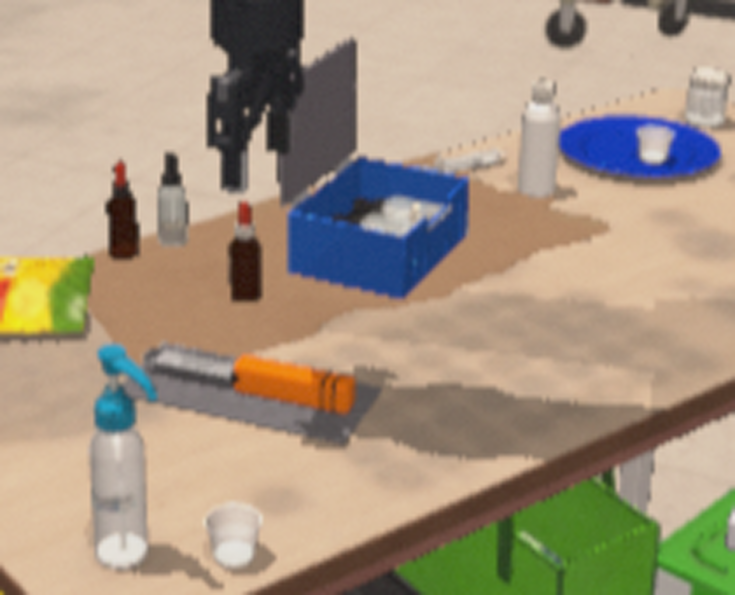

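View pics/t14b.png

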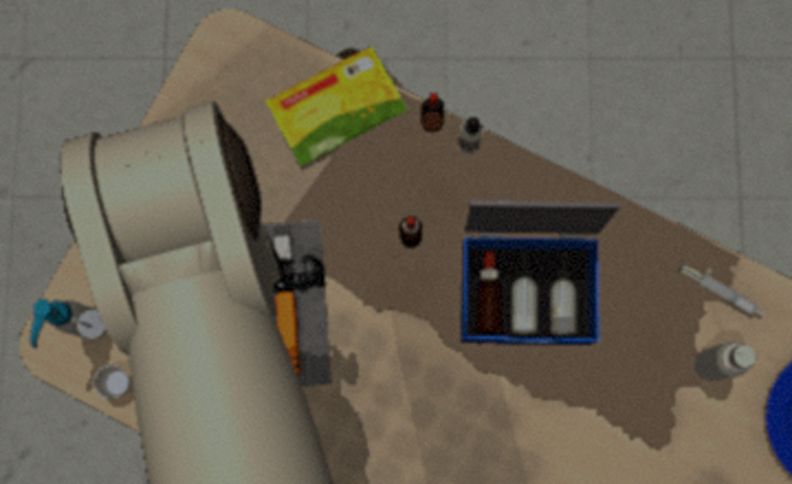

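```bash
python3 - <<'E'
from h import *
import pickle
C=pickle.load(open('pics/w14.pkl','rb')); s=1.5625
c=lambda x,y,z: px2w(C,(x+.5)/s-.5,(y+.5)/s-.5,z=z)
m=np.array([c(*p,4) for p in [(336,112),(478,112),(463,387),(347,386)]]); ctr=m.mean(0); a=m[2]+m[3]-m[0]-m[1]; a=a[:2]/np.linalg.norm(a[:2])
b=c(406.5,129,34)[:2];j=c(407,287,34)[:2];t=c(406.5,388,20.5)[:2];e=(t-b)/np.linalg.norm(t-b); o=t-130*e
print('mat',ctr,np.degrees(np.arctan2(a[1],a[0])),'pry yaw',np.degrees(np.arctan2(e[1],e[0])),np.linalg.norm(t-b))
r=o-ctr[:2]; print('pry in mat',r@a, r@[-a[1],a[0]])
d=np.load('pics/w14.npy')
for v in (95,120,150,170): print(px2w(C,260,v,d=d[v,260]).round(1))
for n,pts in (('side',(120,170,3.5,[(305,110),(305,150),(320,100),(320,140),(340,70),(340,110),(340,150),(310,170)])),('top',(60,70,2.2,[(500,225),(500,212),(540,225),(540,213),(590,225),(590,214)]))):
    C=cam(n); d=np.load('pics/%s14.npy'%n[0]); P=[]
    v0,u0,sc,L=pts
    for x,y in L:
        u,v=int((x+.5)/sc+u0),int((y+.5)/sc+v0); P.append(px2w(C,u,v,d=d[v,u]))
    P=np.array(P);print(n,P.round(0).tolist()); q=P[np.abs(P[:,0]-660)<40]
    if len(q)>3:
        _,_,V=np.linalg.svd(q-q.mean(0)); print('normal',V[2].round(3))
# bystanders top before/after compare: difference of crops
a=cv2.imread('pics/top0.png');b=cv2.imread('pics/t14.png')
for nm,(u,v) in dict(dropper=(256,164),glue=(400,223),cup=(122,234)).items():
    T=a[v-10:v+11,u-10:u+11]; W=b[v-16:v+17,u-16:u+17]; r=cv2.matchTemplate(W,T,cv2.TM_CCOEFF_NORMED); print(nm,cv2.minMaxLoc(r)[1::2])
E
```

```text
mat [579.01170701 160.8479997    4.        ] 4.627752177005227 pry yaw 5.0508796662370905 198.55515613854305
pry in mat -29.176087408250265 0.2508118146216627
[493.7 153.8  33.5]
[518.5 156.   35. ]
[550.6 158.8  32.7]
[573.  160.8  33.1]
side [[665.0, -124.0, 160.0], [661.0, -117.0, 117.0], [663.0, -153.0, 162.0], [666.0, -160.0, 113.0], [662.0, -200.0, 178.0], [661.0, -199.0, 136.0], [660.0, -200.0, 87.0], [661.0, -125.0, 95.0]]
normal [-0.999  0.023  0.024]
top [[662.0, -110.0, 119.0], [664.0, -105.0, 181.0], [662.0, -158.0, 119.0], [664.0, -152.0, 170.0], [660.0, -218.0, 125.0], [663.0, -209.0, 174.0]]
normal [ 0.999 -0.009 -0.038]
dropper (0.9840342402458191, (6, 6))
glue (0.9813076257705688, (6, 6))
cup (0.9619333744049072, (6, 6))
```

```bash
python3 - <<'E'
from h import *
print(robot.job_done()); o=obs(); print(o['t'],o['ft_force'])
E
```

```text
the job is handed in; nothing more can be done
None
the job is handed in; nothing more can be done
```

The job is done and handed in at about 25 s of the 72 s. No verdict was reported. I gripped the pry blade by the front of its handle and put its tip about 11 mm into the slot. I lifted the lid along an arc about the hinge until it stood upright, then set the blade back on its mat and withdrew the open gripper.

**Last checks, from the images before handing in:**
- **Lid:** plane fits from the side and top cameras put it at about 1.59–1.61 rad, beyond the 1.4 rad needed.
- **Blade:** its origin is at mat x = -29 mm, y = 0 mm. It is about 0.4° off the mat's axis, lying flat with the tip at the far end.
- **Bottles and cup:** matching the first and last top views showed no shift.
- **Forces:** readings taken at the end of each call stayed under about 4 N at the wrist while levering. The highest reading was 16 N, when the fingertips pressed the mat as they closed on the handle. Peaks between readings were not seen.
- **Gripper and case:** no picture or force reading suggested that the gripper touched the case.

**What disagreed:** the fingertips sit about 31–35 mm behind the reported TCP. My first grasp therefore closed on air above the handle, without touching the blade. I measured the offset in the wrist image and corrected for it, and the second grasp held.

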